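Centre the suction electrode on the checker and run the check

TASK

The suction electrode standing on the checker's round plinth is off-centre and wobbly: nudge it with light taps of the closed fingers until it stands upright in the middle of the plinth, with its whole cup inside the marked ring. Never pinch, lift or tip it. Then take the fingers away from it, press the checker's round key fully down and let it come up again; leave everything else where it is.

Things in the scene. Friction and masses are not known exactly. Their poses are not given: they have to be found in the camera images.
- electrode: suction chest electrode, 46 mm tall, 60 g: steel cup, 30 mm dark rubber bulb on top, on the plinth 15 to 27 mm off its centre. Origin: centre of its foot; z up its axis. Foot 26 mm across; widest is the cup's 36 mm diameter skirt, 4 to 11 mm above the foot; then a 16 mm neck; bulb centred at 31 mm. Slides when pushed low on the skirt, tips when pushed high on the bulb
- plinth_mid (a point): centre of the top face of the checker's aluminium plinth, a fixed disc of 90 mm diameter whose top is 60 mm above the table and 15 mm above the checker's deck. z is up. A dark marked ring (mean diameter 52 mm, flush) surrounds this centre
- checker: electrode checker: white fixed box 150 (x) x 250 (y) x 45 mm with a blue band. Origin: centre of its underside; plinth at y = +60 mm and key at x = +10 mm, y = -65 mm in its frame
- key_top (a point): centre of the top of the checker's round key (28 mm diameter, grey, in a black housing on the deck); it is pressed straight down, moves 6 mm, needs about 4 N to go fully down and springs back
- key (a joint): travel of the key: 0 up, 0.006 m fully down
- adapter: bystander: small flat brass disc, 20 mm diameter, 12 mm high, lying on the checker's deck near the plinth, on the robot's side. Origin: centre of its underside
- spare: bystander: another suction electrode of the same kind, standing on the table to the robot's right. Origin: centre of its foot
- clamp: bystander: grey limb clamp, 115 x 31 x 26 mm, lying on the table to the left. Origin: centre of its underside, x along its length
- clamp2: bystander: a second such limb clamp, 115 x 31 x 26 mm, on the table to the right. Origin: centre of its underside
- gel: bystander: upright white gel bottle with a cap, 52 mm diameter, 150 mm tall, on the left. Origin: centre of its underside
- dish: bystander: round steel bowl, 120 mm diameter, 35 mm high, on the right. Origin: centre of its underside
- roll: bystander: roll of recorder paper lying on its side, 48 mm diameter, 110 mm long, on the left, beyond the bottle. Origin: centre of its underside, x along its length
There are look-alikes about, which are no part of the job. Leave any green, orange or yellow look-alike of the electrode alone.

How it is judged:
On the way, in this order (a step that is already met when the one before it is completed fails the run):
1. the electrode stands upright, still and untouched, centred on the plinth (horizontal distance between electrode and plinth_mid below 0.007 m and z of electrode in the frame of plinth_mid between -0.003 and 0.003 m and angle between electrode's own z axis and vertical below 0.08 rad and linear speed of electrode below 0.01 m/s and contact force between electrode and the fingers below 0.02 N and contact force between electrode and the arm below 0.02 N), for 0.3 s.
2. the key is pressed fully down (value of joint key above 0.0048 m), for 0.05 s.
At the end, for the whole second after the job is handed in: The electrode stands upright and still on the plinth, its axis within 7 mm of the plinth's centre (its 36 mm cup inside the ring's inner edge, 50 mm), and the key, pressed after that, is up again (horizontal distance between electrode and plinth_mid below 0.007 m and z of electrode in the frame of plinth_mid between -0.003 and 0.003 m and angle between electrode's own z axis and vertical below 0.08 rad and linear speed of electrode below 0.01 m/s and value of joint key below 0.0015 m); the robot touches nothing.
It fails at once if the electrode is tipped (more than 0.5 rad) (angle between electrode's own z axis and vertical above 0.5 rad).
It fails at once if the electrode is lifted off the plinth or falls from it (z of electrode in the frame of plinth_mid above 0.012 m or z of electrode in the frame of plinth_mid below -0.008 m).
It fails at once if the electrode is pinched or pushed hard (over 8 N) (contact force between electrode and the fingers above 8 N or contact force between electrode and the arm above 8 N).
It fails at once if the key is pressed before the electrode is centred (value of joint key above 0.003 m and horizontal distance between electrode and plinth_mid above 0.007 m).
It fails at once if a bystander is moved (more than 15 mm) (distance of any of adapter, spare, clamp, clamp2, gel, dish, roll from where it was at the start of the episode above 0.015 m).
It also fails if it takes over 42 s, if anything falls off the work surface, if the arm or the gripper's body presses on something with over 40 N, if the wrist force passes 120 N, or if a joint passes its speed limit or range.

ROBOT

A 6-joint arm with a two-finger parallel gripper is mounted at the origin on the work surface. World frame = base frame: x ahead of the robot, y to its left, z up, the work surface at z = 0. Lengths are in m, angles in rad, forces in N, time in s.
With the tool pointing down it reaches from about 0.25 to 0.775 m from the base axis. Payload 4 kg.
Tool frame: the origin (TCP) lies at the very end of the fingers, on their centre line; the grasp point (between the pads) lies 19 mm behind it; z points along the fingers, y is the line along which they close (so a half turn about z gives the same grasp; the last joint's range is limited). The gripper opens to 94 mm and grips with 3 to 60 N. Pads are 16 mm wide; open, the fingers measure 119 mm over their backs; the gripper's body (75 mm by 177 mm) begins 78 mm behind the grasp point.
Start: joints at [-1.416, 0.087, 1.371, -0, 1.684, -0.103], TCP at [0.14, -0.532, 0.206] pointing down, gripper open.
Joint ranges: [-3.1, 3.1], [-0.76, 2.03], [0.27, 2.55], [-1.08, 4.22], [0.17, 2.65], [-2.57, 2.57]. Speed limits (rad/s): [2.79, 2.79, 3.14, 3.14, 3.14, 3.14].

INTERFACE

Orientations are given as [roll, pitch, yaw] about the fixed x, y, z axes, in that order (R = Rz(yaw) Ry(pitch) Rx(roll)).
In Python, from bench import robot, vision gives the robot as it stands.
- The arm moves only by the shell command python3 -m crank 'ROWS'. ROWS is JSON, a list of rows, each a list of 3 entries, a list of its own where there are three numbers: the closure, from 0 (fully open) to 1 (shut), then the shift along the tool's x, y, z in m, then the turn, a rotation vector about the tool's x, y, z in degrees. A call has 1 to 8 rows; each row shifts and turns the commanded pose from where the row before left it, along the tool's axes as they then stand; what a row does not reach is not made up. A row lasts 1/10 s, in which the tool goes at most 50 mm and 8.59 degrees, less where a joint would pass 70% of its speed; a pose out of reach is approached as far as the arm can. A call with a gripper value outside its range is refused whole. The fingers move at their own pace and stop on an object; the grip force is fixed at half the most. Time passes only in rows, so rows that do not move let the fingers close. It gives the time, the measured TCP pose, the force, the opening and the grip force at its end, in the units of the state.
- robot.get_obs(): the state, without advancing time (a new reading comes with each control period).
- vision.snapshot(name): name is "scene" or "top" or "wrist"; returns a dict with "color" (480x640x3 uint8, red, green, blue), "z_map" (480x640 float32, m along the optical axis (not along the pixel's ray), 0 where there is no reading), "fx", "fy", "cx", "cy" (pixels), "dist" ([k1, k2, p1, p2, k3] as OpenCV has them; the pictures are not rectified), "R" (3x3) and "t" (3): a world point X has camera coordinates R X + t. Camera axes: x right, y down, z forward; pixel columns grow to the right and rows downward; lengths in m; the calibration is good to about 2 mm. A picture is of the moment at which its call begins.
- robot.close_job(): hands the job in; it is judged then, once.
The state is a dict: "time": time; "joint_positions": joint angles; "qvel": joint speeds; "joint_torque": joint torques, N m; "tool_pos": TCP position; "ee_rot": TCP orientation; "wrist_force": force on the tool from outside, world axes, zero at the start; "wrist_torque": the same for the moment, N m; "width": finger opening in m; "finger_force": force on a finger pad.
Only numpy, scipy, OpenCV 4.12 (cv2) and the standard library are available. Lean on these libraries where they do the work, as an engineer would, in place of code of your own. Each camera call takes 0.05 s, during which the arm holds its last target. There are 200 camera calls.

## Working session

There is one attempt and no reset: what is moved stays moved. The work goes in short steps, Python scripts to look and compute and a shell command to move; the robot and the scene stay as the last step left them, time stands still between calls to the robot, and variables do not carry over. Pictures are saved under pics/ and viewed, at most 10 in all, crops included, and the job is handed in when it is done.

```bash
mkdir -p pics; ls; cat > h.py <<'E'
import numpy as np,cv2
from bench import robot,vision
def K(s): return np.array([[s['fx'],0,s['cx']],[0,s['fy'],s['cy']],[0,0,1.]])
def ray(s,uv,z):
    p=cv2.undistortPoints(np.array([[uv]],float),K(s),np.array(s['dist'],float))[0,0]
    R=np.array(s['R']);c=-R.T@np.array(s['t']);d=R.T@np.array([p[0],p[1],1])
    return c+d*(z-c[2])/d[2]
def proj(s,X):
    r,_=cv2.Rodrigues(np.array(s['R'],float))
    return cv2.projectPoints(np.array([X],float),r,np.array(s['t'],float),K(s),np.array(s['dist'],float))[0][0,0]
def cloud(s):
    h,w=s['z_map'].shape;v,u=np.mgrid[:h,:w]
    p=cv2.undistortPoints(np.stack([u,v],-1).reshape(-1,1,2).astype(float),K(s),np.array(s['dist'],float))[:,0]
    z=s['z_map'].reshape(-1,1);P=np.hstack([p*z,z])
    return ((P-np.array(s['t']))@np.array(s['R'])).reshape(h,w,3)
E
python3 - <<'E'
from h import *
import pickle
o=robot.get_obs();print(o)
for n in ["scene","top"]:
    s=vision.snapshot(n);pickle.dump(s,open(n+'.pkl','wb'));cv2.imwrite(f'pics/{n}0.png',s['color'][:,:,::-1])
    print(n,-np.array(s['R']).T@np.array(s['t']),s['fx'])
E
```

```text
pics
{'time': 0.0, 'joint_positions': array([-1.41608666e+00,  8.79365502e-02,  1.37223568e+00, -1.66209382e-05,
        1.68359564e+00, -1.03092314e-01]), 'qvel': array([-0.00147359,  0.00111251,  0.00010605, -0.00072763, -0.00081945,
        0.00123372]), 'joint_torque': array([-7.01636714e-05, -3.40174234e+01, -3.02430475e+01,  7.17695500e-02,
        3.30397754e-02, -1.50019123e-04]), 'tool_pos': array([ 0.14013515, -0.5312836 ,  0.20432369]), 'ee_rot': array([-3.13942729e+00, -2.07418999e-04,  2.57799900e-01]), 'wrist_force': array([ 0.23692039,  0.57713216, -0.23214292]), 'wrist_torque': array([-0.02935128,  0.00746604, -0.0164885 ]), 'finger_force': 0.0, 'width': 0.09413722116611933}
scene [ 1.50457596 -0.16538124  0.71062093] 535.1849428700449
top [ 0.45904776 -0.03364364  0.96780332] 440.38496108571826
```

View pics/top0.png

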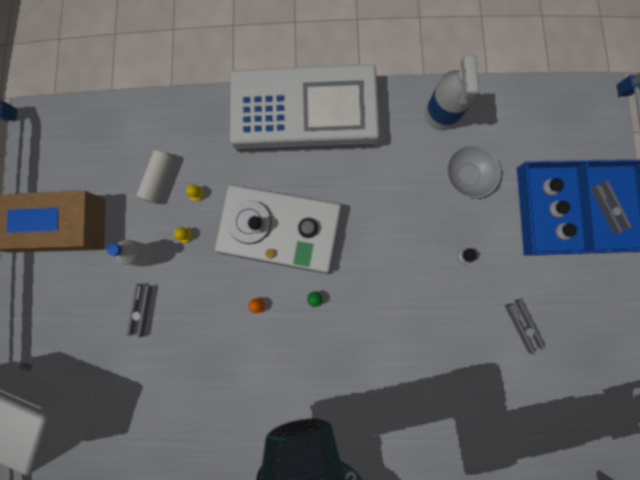

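View pics/scene0.png

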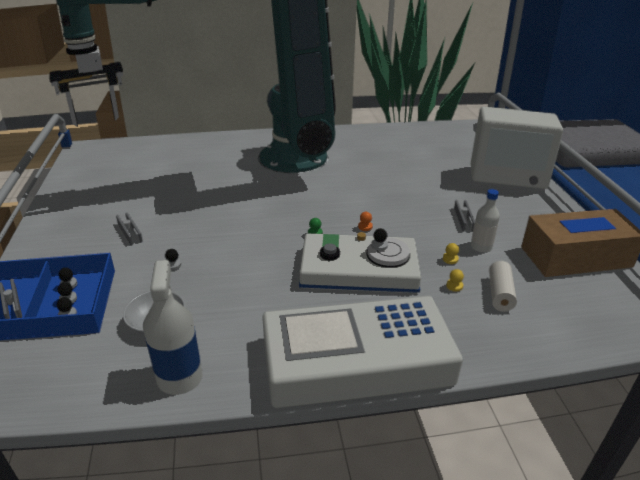

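The top view shows the checker at (280,228), with the plinth disc at about (250,222), the black-bulb electrode on it at (255,223), the key at (309,228) and the brass adapter at (270,254). Other electrode-like items are the spare (468,255), three in the blue tray (555,185)–(567,230), yellow (194,191) and (182,234), orange (257,305) and green (315,299). Only the steel and black one at (255,223) stands on the plinth, so it is the target. Next I'll check it in an enlarged crop and measure it.

```bash
cat > meas.py <<'E'
from h import *
import pickle
s=pickle.load(open('top.pkl','rb'))
C=cloud(s)
g=s['color'].max(2).astype(int)
sub=np.zeros_like(g,bool);sub[180:280,210:350]=1
Z=C[...,2]
# deck orientation & outline
m=(sub&(Z>0.035)&(Z<0.056)).astype(np.uint8)
m2=(sub&(Z>0.035)).astype(np.uint8)
cs,_=cv2.findContours(m2,cv2.RETR_EXTERNAL,cv2.CHAIN_APPROX_NONE);c=max(cs,key=cv2.contourArea)
pts=np.array([ray(s,p[0],0.045)[:2] for p in c],np.float32)
r=cv2.minAreaRect(pts*1000);print('deck',r)
# plinth points
for lo,hi in [(0.055,0.066),(0.05,0.056),(0.085,0.13)]:
    q=C[sub&(Z>lo)&(Z<hi)];print(lo,len(q),q.mean(0) if len(q) else 0,np.median(q,0) if len(q) else 0)
pm=(sub&(Z>0.0545)&(Z<0.07)).astype(np.uint8);pm[:,285:]=0
cs,_=cv2.findContours(pm,cv2.RETR_EXTERNAL,cv2.CHAIN_APPROX_NONE);c=max(cs,key=cv2.contourArea)
p=np.array([ray(s,x[0],0.06)[:2] for x in c],np.float32);print('plinth',cv2.minEnclosingCircle(p*1000),cv2.fitEllipse(p*1000))
bl=(sub&(g<60)).astype(np.uint8)
n,l,st,ce=cv2.connectedComponentsWithStats(bl)
for i in range(1,n):
    if st[i,4]>25: print('black',st[i],ce[i],ray(s,ce[i],0.091),np.median(C[l==i],0),C[l==i][:,2].max())
cv2.imwrite('pics/crop0.png',cv2.resize(s['color'][180:280,210:350,::-1],None,fx=5,fy=5,interpolation=cv2.INTER_CUBIC))
E
python3 meas.py
```

```text
deck ((592.3505859375, 75.37354278564453), (249.43707275390625, 152.44432067871094), 77.74343872070312)
0.055 1470 [0.60130253 0.11606073 0.06048479] [0.6022343  0.13218334 0.06066543]
0.05 135 [0.58662346 0.07248117 0.05242076] [0.58313345 0.08838279 0.05164387]
0.085 171 [0.59605975 0.11407701 0.10182002] [0.59615592 0.11369305 0.1018295 ]
plinth ((604.9180297851562, 133.6544647216797), 46.7740478515625) ((606.2196655273438, 134.08627319335938), (88.25494384765625, 90.02399444580078), 125.5798110961914)
black [249 217  14  12 146] [255.56849315 222.56849315] [0.59749657 0.11412225 0.091     ] [0.59600918 0.11200474 0.10288472] 0.10956197778388954
black [299 219  19  18 138] [309.51449275 228.11594203] [0.58258231 0.00497985 0.091     ] [0.58518546 0.0021466  0.05791018] 0.9678033163027168
```

View pics/crop0.png

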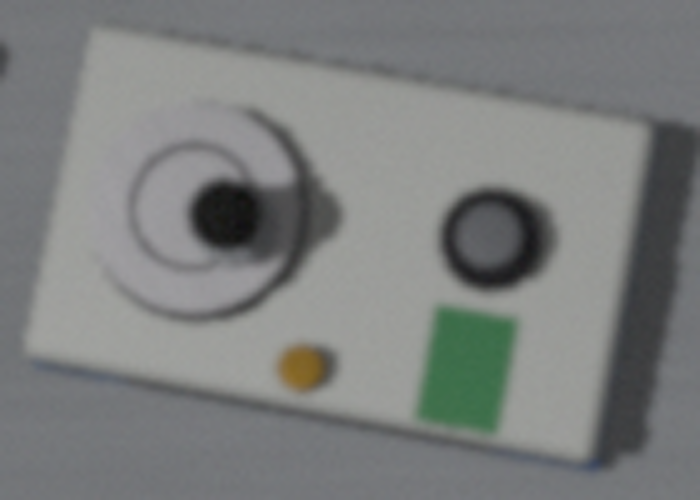

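The crop confirms it: the dark bulb with a steel cup stands on the plinth, off-centre towards the key, and the marked ring is centred near crop (193,205). The plinth centre comes out at about (0.605,0.134) from both the box outline and the disc, and the bulb is at about (0.597,0.114). That is 21 mm off, within the stated 15–27 mm. Next I'll approach with the fingers closing.

```bash
python3 -m crank '[[1,[0.038,-0.0306,0],[0,0,0]],[1,[0.038,-0.0306,0],[0,0,0]],[1,[0.038,-0.0306,0],[0,0,0]],[1,[0.038,-0.0306,0],[0,0,0]],[1,[0.038,-0.0306,0],[0,0,0]],[1,[0.038,-0.0306,0],[0,0,0]],[1,[0.038,-0.0306,0],[0,0,0]],[1,[0.038,-0.0306,0],[0,0,0]]]'
python3 -m crank '[[1,[0.038,-0.0306,0],[0,0,0]],[1,[0.038,-0.0306,0],[0,0,0]],[1,[0.038,-0.0306,0],[0,0,0]],[1,[0.038,-0.0306,0],[0,0,0]],[1,[0.038,-0.0306,0],[0,0,0]],[1,[0.038,-0.0306,0],[0,0,0]],[1,[0,0,0],[0,0,-7.6]],[1,[0,0,0],[0,0,-7.6]]]'
python3 -m crank '[[1,[0,0,0],[0,0,-7.6]],[1,[0,0,0],[0,0,-7.6]],[1,[0,0,0],[0,0,-7.6]],[1,[0,0,0],[0,0,-7.6]],[1,[0,0,0],[0,0,-7.6]],[1,[0,0,0],[0,0,0]],[1,[0,0,0],[0,0,0]]]'
cat > st.py <<'E'
from h import *
o=robot.get_obs();print({k:np.round(o[k],4) for k in ['time','tool_pos','ee_rot','width','wrist_force','joint_positions']})
E
python3 st.py
python3 - <<'E'
from h import *
import pickle
s=vision.snapshot("wrist");pickle.dump(s,open('w1.pkl','wb'));cv2.imwrite('pics/w1.png',s['color'][:,:,::-1])
print(proj(s,[.605,.134,.06]),proj(s,[.597,.114,.091]),proj(s,[.5883,.0098,.057]),proj(s,robot.get_obs()['tool_pos']))
E
```

```text
time: 0.9
tool_pos: [0.3723, -0.2157, 0.2052]
ee_rot: [3.142, 0.0, 0.257]
wrist_force: [0.9, -0.9, -0.3]
width: 0.0335
finger_force: 0.0
time: 1.7
tool_pos: [0.5456, 0.0198, 0.2041]
ee_rot: [-3.14, 0.002, 0.532]
wrist_force: [-0.2, -0.1, 0.7]
width: 0.0002
finger_force: 0.0
time: 2.4
tool_pos: [0.5452, 0.018, 0.205]
ee_rot: [-3.141, 0.0, 1.184]
wrist_force: [-0.1, 0.3, 0.2]
width: 0.0001
finger_force: 0.0
{'time': np.float64(2.4), 'tool_pos': array([0.5452, 0.018 , 0.205 ]), 'ee_rot': array([-3.1409e+00,  4.0000e-04,  1.1835e+00]), 'width': np.float64(0.0001), 'wrist_force': array([-0.1198,  0.2927,  0.2042]), 'joint_positions': array([-7.0800e-02,  7.7900e-02,  1.3816e+00, -1.0000e-04,  1.6828e+00,
        3.1640e-01])}
[331.16992706  80.40921483] [332.59349229 101.46392201] [362.83409331 219.04833175] [317.89961871 281.38362412]
```

View pics/w1.png

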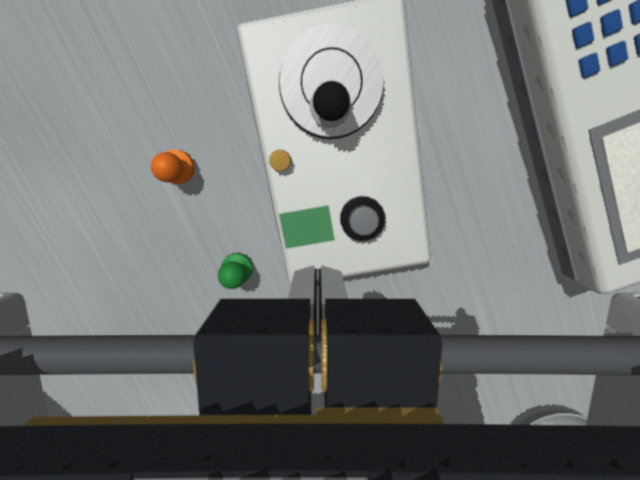

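The wrist view shows the ring centre at about (332,79), the bulb at (331,101), the key at (363,219) and the adapter at (280,160). These all match my projections. Next I'll refine the electrode and ring positions from this view.

```bash
cat > m2.py <<'E'
from h import *
def measure(s,verbose=1):
    img=s['color'];g=img.max(2)
    u0,v0=proj(s,[.605,.134,.06])
    # plinth ring: dark thin pixels, by ellipse-fit of ray-cast points 26 mm from centre
    h,w=g.shape;out={}
    bl=(g<45).astype(np.uint8)
    n,l,st,ce=cv2.connectedComponentsWithStats(bl)
    best=None
    for i in range(1,n):
        p=ray(s,ce[i],.091)
        if st[i,4]>150 and np.hypot(*(p[:2]-[.605,.134]))<.04 and (best is None or st[i,4]>st[best,4]): best=i
    cs,_=cv2.findContours((l==best).astype(np.uint8),cv2.RETR_EXTERNAL,cv2.CHAIN_APPROX_NONE)
    c=cs[0];(e,ax,_)=cv2.fitEllipse(c)
    out['bulb']=ray(s,e,.091);out['bulb_px']=e;out['bulb_d']=np.ptp([ray(s,q[0],.091)[:2] for q in c],axis=0)
    dark=cv2.morphologyEx(g,cv2.MORPH_BLACKHAT,np.ones((9,9)))
    v,u=np.nonzero(dark>35);P=np.array([ray(s,(a,b),.06)[:2] for a,b in zip(u,v) if abs(a-u0)<120 and abs(b-v0)<120])
    cen=np.array([.605,.134])
    for k in range(8):
        d=np.hypot(*(P-cen).T);q=P[abs(d-.026)<(.004 if k<4 else .002)]
        A=np.c_[2*q,np.ones(len(q))];x=np.linalg.lstsq(A,(q**2).sum(1),rcond=None)[0];cen=x[:2]
    out['ring']=cen;out['r']=np.sqrt(x[2]+cen@cen);out['n']=len(q)
    return out
if __name__=="__main__":
    import sys,pickle
    s=pickle.load(open(sys.argv[1],'rb')) if len(sys.argv)>1 else vision.snapshot("wrist")
    o=measure(s);print({k:np.round(x,4) for k,x in o.items()})
    d=o['ring']-o['bulb'][:2];b=robot.get_obs();y=b['ee_rot'][2]
    R=np.array([[np.cos(y),np.sin(y)],[np.sin(y),-np.cos(y)]])
    print('push world',d*1e3,'tool',R@d*1e3,'dist',np.hypot(*d)*1e3,'angle',np.arctan2(d[1],d[0]),'yaw',y,'bulb in tool',R@(o['bulb'][:2]-b['tool_pos'][:2])*1e3,'tcp',b['tool_pos'])
E
python3 m2.py w1.pkl
```

```text
{'bulb': array([0.596 , 0.1146, 0.091 ]), 'bulb_px': array([331.0665, 101.1949]), 'bulb_d': array([0.0274, 0.0285]), 'ring': array([0.6047, 0.1334]), 'r': np.float64(0.026), 'n': np.int64(484)}
push world [ 8.72570255 18.71698972] tool [20.62572519  1.02129804] dist 20.650994872307677 angle 1.13455938438977 yaw 1.1840347159025943 bulb in tool [108.57315766  10.50503912] tcp [0.54527619 0.01804839 0.20513636]
```

```bash
python3 -m crank '[[1,[0.01,0.005,0.03],[0,0,2.8]],[1,[0.015,0,0.04],[0,0,0]],[1,[0.015,0,0.04],[0,0,0]],[1,[0.01,0,0.029],[0,0,0]],[1,[0,0,0],[0,0,0]],[1,[0,0,0],[0,0,0]]]'
python3 - <<'E'
from h import *
import pickle
s=vision.snapshot("wrist");pickle.dump(s,open('w2.pkl','wb'));cv2.imwrite('pics/w2.png',s['color'][:,:,::-1])
E
python3 st.py; python3 m2.py w2.pkl
```

```text
time: 3.05
tool_pos: [0.5705, 0.0616, 0.0666]
ee_rot: [-3.141, 0.001, 1.137]
wrist_force: [0.3, 0.7, 0.8]
width: 0.0005
finger_force: 0.0
{'time': np.float64(3.1), 'tool_pos': array([0.5716, 0.0614, 0.0682]), 'ee_rot': array([ 3.1392e+00, -7.0000e-04,  1.1366e+00]), 'width': np.float64(0.0006), 'wrist_force': array([-0.0139,  0.0057,  0.8726]), 'joint_positions': array([ 8.6000e-03,  2.0570e-01,  1.5130e+00, -4.0000e-04,  1.4204e+00,
        4.4280e-01])}
{'bulb': array([0.5963, 0.1154, 0.091 ]), 'bulb_px': array([319.6613, 170.6191]), 'bulb_d': array([0.0285, 0.0287]), 'ring': array([0.6048, 0.1336]), 'r': np.float64(0.0259), 'n': np.int64(1189)}
push world [ 8.52676541 18.2114845 ] tool [20.10866077  0.0752206 ] dist 20.108801458556812 angle 1.1329041011301064 yaw 1.1366447904768284 bulb in tool [59.41881899 -0.3378826 ] tcp [0.57160459 0.06138475 0.06824114]
```

View pics/w2.png

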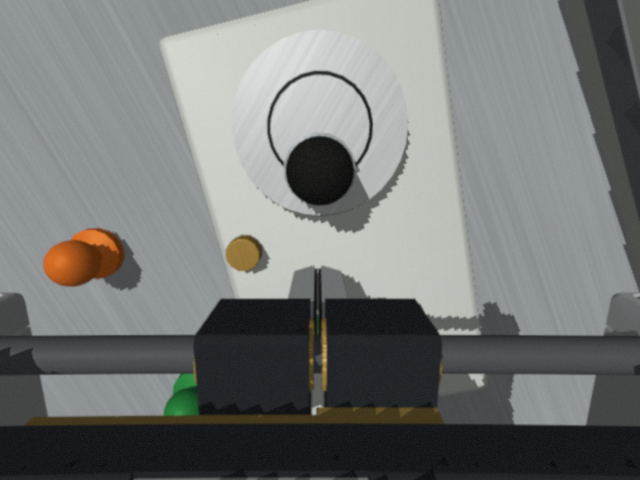

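The wrist view shows the ring centred at about (320,123), the bulb at (320,171), and the fingertips straight below at (318,270), with the adapter clear at (243,254). The electrode is lined up along tool x, so I'll push gently.

```bash
python3 -m crank '[[1,[0.012,0,0],[0,0,0]],[1,[0.012,0,0],[0,0,0]],[1,[0.006,0,0],[0,0,0]],[1,[0.003,0,0],[0,0,0]],[1,[0.003,0,0],[0,0,0]],[1,[0.003,0,0],[0,0,0]],[1,[0.003,0,0],[0,0,0]],[1,[0,0,0],[0,0,0]]]'
python3 m2.py
```

```text
time: 3.9
tool_pos: [0.5884, 0.1002, 0.0663]
ee_rot: [-3.142, -0.0, 1.137]
wrist_force: [-0.3, 0.3, -1.1]
width: 0.0005
finger_force: 0.0
{'bulb': array([0.5976, 0.1135, 0.091 ]), 'bulb_px': array([323.9529, 266.9884]), 'bulb_d': array([0.0429, 0.0606]), 'ring': array([0.605, 0.134]), 'r': np.float64(0.0259), 'n': np.int64(976)}
push world [ 7.32417593 20.44772278] tool [21.63333642 -1.93692411] dist 21.719873843468594 angle 1.2268437422320129 yaw 1.1375476151632742 bulb in tool [16.080847    2.89872281] tcp [0.58826297 0.10013655 0.06625603]
```

```bash
python3 - <<'E'
from h import *
import pickle
s=vision.snapshot("wrist");pickle.dump(s,open('w3.pkl','wb'));cv2.imwrite('pics/w3.png',s['color'][60:360,160:480,::-1])
E
```

```text
(no output)
```

View pics/w3.png

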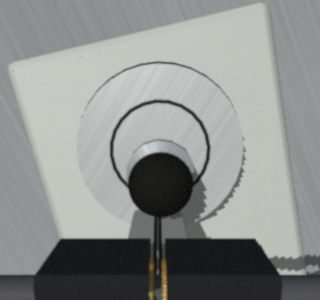

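The crop shows the bulb at crop (160,185), still upright, with part of the cup visible. It joins the dark finger seam below it, and that merged my mask. I'll open the mask to cut the seam off.

```bash
sed -i 's/^    n,l,st,ce=cv2.conn/    bl[292:]=0;bl=cv2.morphologyEx(bl,cv2.MORPH_OPEN,cv2.getStructuringElement(cv2.MORPH_ELLIPSE,(25,25)))\n&/' m2.py; python3 m2.py w2.pkl; python3 m2.py w3.pkl
```

```text
{'bulb': array([0.5963, 0.1154, 0.091 ]), 'bulb_px': array([319.6445, 170.585 ]), 'bulb_d': array([0.0285, 0.0287]), 'ring': array([0.6048, 0.1336]), 'r': np.float64(0.0259), 'n': np.int64(1189)}
push world [ 8.52729405 18.19524787] tool [20.09407734  0.09922034] dist 20.094322298566354 angle 1.1325376489941599 yaw 1.1374753992015525 bulb in tool [17.35761019  0.8857265 ] tcp [0.58819941 0.10006803 0.06622714]
{'bulb': array([0.6006, 0.1238, 0.091 ]), 'bulb_px': array([320.473 , 244.6149]), 'bulb_d': array([0.0287, 0.0293]), 'ring': array([0.605 , 0.1339]), 'r': np.float64(0.0259), 'n': np.int64(987)}
push world [ 4.41624597 10.10278233] tool [11.02337098 -0.23394768] dist 11.025853219691053 angle 1.1586950941894072 yaw 1.1374753992015525 bulb in tool [26.7692487   1.23151548] tcp [0.58819941 0.10006803 0.06622714]
```

```bash
python3 -m crank '[[1,[0.002,0,0],[0,0,0]],[1,[0.003,0,0],[0,0,0]],[1,[0.003,0,0],[0,0,0]],[1,[0.002,0,0],[0,0,0]],[1,[0.001,0,0],[0,0,0]],[1,[0,0,0],[0,0,0]],[1,[0,0,0],[0,0,0]]]'
python3 m2.py
```

```text
time: 4.7
tool_pos: [0.593, 0.1099, 0.0665]
ee_rot: [3.141, -0.0, 1.138]
wrist_force: [0.3, 0.0, 0.4]
width: 0.0005
finger_force: 0.0
{'bulb': array([0.6053, 0.1337, 0.091 ]), 'bulb_px': array([320.6159, 244.3374]), 'bulb_d': array([0.0287, 0.0294]), 'ring': array([0.6049, 0.1339]), 'r': np.float64(0.026), 'n': np.int64(1017)}
push world [-0.38544103  0.21837763] tool [ 0.03635756 -0.44151071] dist 0.443005163344214 angle 2.6261201470784497 yaw 1.1374865132429781 bulb in tool [26.78063814  1.25207694] tcp [0.59293992 0.10991732 0.06653754]
```

The electrode is within 0.5 mm of centre, so I'll back off, rise, then check it and measure the key.

```bash
python3 -m crank '[[1,[-0.003,0,0],[0,0,0]],[1,[-0.015,0,0],[0,0,0]],[1,[-0.03,0,0],[0,0,0]],[1,[-0.03,0,-0.02],[0,0,0]],[1,[-0.045,0,-0.02],[0,0,0]],[1,[-0.045,0,-0.02],[0,0,0]],[1,[0,0,0],[0,0,0]],[1,[0,0,0],[0,0,0]]]'
python3 -m crank '[[1,[0,0,0],[0,0,0]],[1,[0,0,0],[0,0,0]]]'
cat > key.py <<'E'
from h import *
import pickle
s=vision.snapshot("wrist");pickle.dump(s,open('w4.pkl','wb'));C=cloud(s)
im=s['color'].copy();u,v=proj(s,[.5883,.0098,.058]);print('pred',u,v)
g=im.max(2);m=(g<75).astype(np.uint8)
m[295:]=0
cs,hi=cv2.findContours(m,cv2.RETR_CCOMP,cv2.CHAIN_APPROX_NONE)
for c,h in zip(cs,hi[0]):
    if len(c)>20:
        e=cv2.fitEllipse(c)
        if np.hypot(e[0][0]-u,e[0][1]-v)<30:
            iu,iv=map(int,np.round(e[0]));zz=np.median(C[iv-3:iv+4,iu-3:iu+4,2]);print('hole' if h[3]>=0 else 'outer',e,'z',zz,ray(s,e[0],zz))
            pts=np.array([ray(s,q[0],zz)[:2] for q in c]);print(np.ptp(pts,axis=0))
cv2.imwrite('pics/w4.png',s['color'][:,:,::-1])
E
python3 key.py; python3 m2.py w4.pkl
```

```text
time: 5.55
tool_pos: [0.522, -0.044, 0.1272]
ee_rot: [3.14, -0.001, 1.135]
wrist_force: [0.4, 0.7, 0.2]
width: 0.0004
finger_force: 0.0
time: 5.75
tool_pos: [0.5219, -0.0416, 0.1253]
ee_rot: [-3.14, 0.0, 1.139]
wrist_force: [-0.4, -0.1, -0.5]
width: 0.0008
finger_force: 0.0
pred 374.7865440755147 143.77354617657628
outer ((373.8359680175781, 144.56265258789062), (60.69612121582031, 63.818721771240234), 22.86094856262207) z 0.06547267006605544 [0.58634488 0.00982844 0.06547267]
[0.04051867 0.04066094]
hole ((375.9207763671875, 143.36947631835938), (41.45820999145508, 42.91862869262695), 23.185230255126953) z 0.06522199956883101 [0.58792261 0.00994435 0.065222  ]
[0.02773752 0.02766895]Traceback (most recent call last):
  File "m2.py", line 28, in <module>
    o=measure(s);print({k:np.round(x,4) for k,x in o.items()})
  File "m2.py", line 15, in measure
    c=cs[0];(e,ax,_)=cv2.fitEllipse(c)
      ~~^^^
IndexError: tuple index out of range
```

View pics/w4.png

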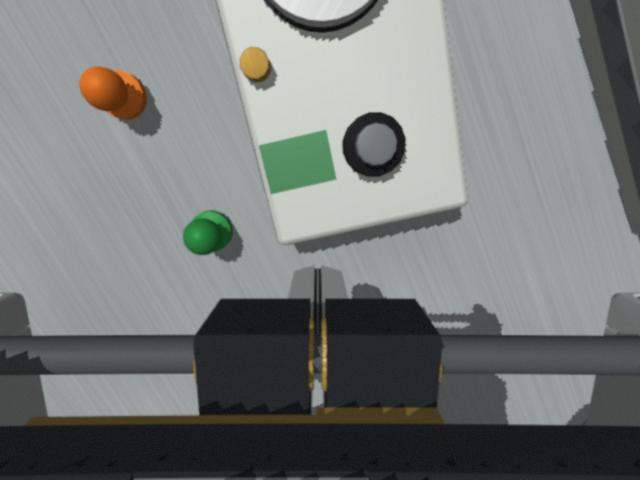

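The wrist view shows the key at (376,143), with a measured diameter of 27.7 mm against 28 mm. Its top is at (0.588,0.010,0.065). I'll check the electrode from the top camera and the height of the key's housing.

```bash
python3 - <<'E'
from h import *
import pickle
s=pickle.load(open('w4.pkl','rb'));C=cloud(s).reshape(-1,3);d=np.hypot(C[:,0]-.588,C[:,1]-.0099)
for a,b in [(0,.012),(.015,.0185),(.025,.03)]: print(a,np.percentile(C[(d>a)&(d<b),2],[10,50,90]))
s=vision.snapshot("top");bl=(s['color'].max(2)<60).astype(np.uint8);bl[:200]=0;bl[250:]=0;bl[:,:225]=0;bl[:,275:]=0
n,l,st,ce=cv2.connectedComponentsWithStats(bl)
for i in range(1,n):
    if st[i,4]>40: print(st[i],ray(s,ce[i],.091),ray(s,ce[i],.1))
E
```

```text
0 [0.06450429 0.06539463 0.06628242]
0.015 [0.05448277 0.05537547 0.05626248]
0.025 [0.04252327 0.04342075 0.04431082]
[240 213  14  12 137] [0.60642808 0.13300523 0.091     ] [0.60491528 0.13129465 0.1       ]
```

```bash
python3 -m crank '[[1,[0.038,0.019,0],[0,0,0]],[1,[0.0366,0.0192,0.01],[0,0,0]],[1,[0,0,0.02],[0,0,0]],[1,[0,0,0.015],[0,0,0]],[1,[0,0,0.005],[0,0,0]],[1,[0,0,0],[0,0,0]],[1,[0,0,0],[0,0,0]]]'; python3 st.py
```

```text
time: 6.55
tool_pos: [0.5884, 0.0086, 0.0772]
ee_rot: [3.141, -0.0, 1.137]
wrist_force: [0.3, 0.3, 0.3]
width: 0.0005
finger_force: 0.0
{'time': np.float64(6.55), 'tool_pos': array([0.5884, 0.0086, 0.0772]), 'ee_rot': array([ 3.1405e+00, -2.0000e-04,  1.1369e+00]), 'width': np.float64(0.0005), 'wrist_force': array([0.2569, 0.3002, 0.2558]), 'joint_positions': array([-8.1500e-02,  2.2900e-01,  1.4664e+00, -1.0000e-04,  1.4451e+00,
        3.5240e-01])}
```

The electrode stands at the centre of the plinth, and the key sits 10 mm proud of its housing. I'll press it now.

```bash
python3 -m crank '[[1,[0,0,0.007],[0,0,0]],[1,[0,0,0.004],[0,0,0]],[1,[0,0,0.003],[0,0,0]],[1,[0,0,0.002],[0,0,0]],[1,[0,0,0],[0,0,0]],[1,[0,0,0],[0,0,0]]]'
```

```text
time: 7.15
tool_pos: [0.5887, 0.0087, 0.0613]
ee_rot: [3.14, 0.0, 1.137]
wrist_force: [-0.5, -1.4, 5.2]
width: 0.0009
finger_force: 2.5
```

```bash
python3 -m crank '[[1,[0,0,0.001],[0,0,0]],[1,[0,0,0],[0,0,0]],[1,[0,0,0],[0,0,0]]]';python3 -m crank '[[1,[0,0,0.001],[0,0,0]],[1,[0,0,0],[0,0,0]],[1,[0,0,0],[0,0,0]]]'
```

```text
time: 7.45
tool_pos: [0.5888, 0.0087, 0.0612]
ee_rot: [3.14, 0.0, 1.137]
wrist_force: [-3.3, -0.4, 8.0]
width: 0.0004
finger_force: 4.1
time: 7.75
tool_pos: [0.5888, 0.0087, 0.0611]
ee_rot: [3.139, 0.0, 1.137]
wrist_force: [-3.1, -0.3, 11.6]
width: 0.0002
finger_force: 5.7
```

The TCP has stopped at 0.061 and the force is climbing, so the key is at its end stop. I'll release it and retreat.

```bash
python3 -m crank '[[1,[0,0,-0.005],[0,0,0]],[1,[0,0,-0.01],[0,0,0]],[1,[0,0,-0.03],[0,0,0]],[1,[-0.02,0,-0.04],[0,0,0]],[1,[-0.04,0,-0.03],[0,0,0]],[1,[-0.04,0,0],[0,0,0]],[1,[0,0,0],[0,0,0]],[1,[0,0,0],[0,0,0]]]'
python3 -m crank '[[1,[0,0,0],[0,0,0]],[1,[0,0,0],[0,0,0]]]'
python3 m2.py; python3 key.py | grep hole
```

```text
time: 8.55
tool_pos: [0.5458, -0.0819, 0.173]
ee_rot: [-3.14, -0.001, 1.136]
wrist_force: [-0.1, 0.4, -0.1]
width: 0.0004
finger_force: 0.0
time: 8.75
tool_pos: [0.5463, -0.0805, 0.1725]
ee_rot: [-3.14, -0.0, 1.139]
wrist_force: [-0.1, 0.3, -1.1]
width: 0.0007
finger_force: 0.0
hole ((318.07861328125, 112.49846649169922), (35.46433639526367, 37.344940185546875), 179.53579711914062) z 0.06535854252157122 [0.58812226 0.00965502 0.06535854]Traceback (most recent call last):
  File "m2.py", line 28, in <module>
    o=measure(s);print({k:np.round(x,4) for k,x in o.items()})
  File "m2.py", line 15, in measure
    c=cs[0];(e,ax,_)=cv2.fitEllipse(c)
      ~~^^^
IndexError: tuple index out of range
```

```bash
python3 -c "
from bench import robot
print(robot.close_job())"
```

```text
the job is handed in; nothing more can be done
None
```

The job is handed in, with no verdict returned: the electrode was pushed to about 0.5 mm from the plinth's centre by wrist camera (about 2 mm by top camera), and the key was pressed to its stop and measured back up, with the fingers clear of everything; the electrode was last imaged before the key press.

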